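Knock a stuck chuck arbor out of its taper sleeve with a drift

ROBOT

A 6-joint arm with a two-finger parallel gripper is mounted at the origin on a cart in front of the work surface, level with it; the furniture and walls round the work are solid. World frame = base frame: x ahead of the robot, y to its left, z up, the work surface at z = 0. Lengths are in m, angles in rad, forces in N, time in s.
With the tool pointing down it reaches from about 0.35 to 0.775 m from the base axis. Payload 5.5 kg.
Tool frame: the origin (TCP) lies at the very end of the fingers, on their centre line; the grasp point (between the pads) lies 19 mm behind it; z points along the fingers, y is the direction in which the jaws open and shut (so a half turn about z gives the same grasp; the last joint's range is limited). The gripper opens to 85 mm and grips with 20 to 120 N. Pads are 22 mm wide; open, the fingers measure 114 mm over their backs; the gripper's body (76 mm by 85 mm) begins 54 mm behind the grasp point. The pads swing forward as they close: fully open they stand 13 mm farther back than shut.
Start: joints at [-1.484, 0.313, 0.046, 1.304, 0, 1.431], TCP at [0.129, -0.56, 0.199] pointing down, gripper open.
Joint ranges: [-2.76, 2.76], [-0.86, 1.69], [-1.03, 1.26], [-2.2, 2.34], [-1.47, 1.5], [-3.14, 3.14]. Speed limits (rad/s): [2.57, 2.57, 3.14, 3.14, 3.14, 3.14].

INTERFACE

Orientations are given as a unit quaternion [w, x, y, z].
In Python, from workcell import get_state, imaging, env, spotter gives the robot as it stands.
- The arm moves only by the tool play_rows, never from a script. Its argument "moves" is a list of rows, each an object with "claw": the finger opening in cm, from 0 to 8.54; "delta_pos": the shift along the tool's x, y, z in cm, a list of three; "twist": the turn about the tool's z in degrees. A call has 1 to 12 rows; each row is the pose to reach, as a shift and turn from the pose commanded when the call began, along the tool's axes at that moment; what a row does not reach only later rows make up. A row lasts 1/8 s, in which the tool goes at most 62.5 mm and 10.7 degrees, less where a joint would pass 70% of its speed; a pose out of reach is approached as far as the arm can. A call with a gripper value outside its range is refused whole. The fingers move at their own pace and stop on an object; "force" is the grip in N (left out, the last holds). Time passes only in rows, so rows that repeat a pose let the fingers close. It gives the time, the measured TCP pose, the force and the opening at its end, in the units of the state.
- get_state(): the state, without advancing time (a new reading comes with each control period).
- imaging.read_camera(name): name is "scene" or "top"; returns the picture (420x560x3 uint8, red, green, blue); there is no depth.
- imaging.camera_info(name): a dict with "fx", "fy", "cx", "cy" (pixels), "k1" (the pictures are not rectified: a ray, as slopes to the right and down, at radius r is drawn at 1 + k1 r^2 times it, then the intrinsics apply), "world_to_cam" (4x4, takes a point from world to camera coordinates). Camera axes: x right, y down, z forward; pixel columns grow to the right and rows downward; lengths in m; the calibration is good to about 2 mm. A picture is of the moment at which its call begins. camera_info takes no time and is no camera call.
- env.hand_in(): hands the job in, once; it reports no verdict.
Trained networks look in the newest picture that a camera, given by its name, has taken for a name from the list of things; names that differ only in an ending like _2 or _b are one class to them, and where a whole thing is asked for, a point or a joint stands for the part that bears it (a point fixed in the world has none). Each returns a list of dicts, best first, with "conf" (0 to 1); they miss things now and then, are a little off and sometimes report something else, mostly with a low value. They report only what shows in the picture. A call takes as long as a camera call. They do not tell look-alikes from the thing itself.
- spotter.spot_in(camera, query): "extent" ([left, top, right, bottom] in pixels, round what is visible of it).
The state is a dict: "clock": time; "joint_pos": joint angles; "qvel": joint speeds; "tau": joint torques, N m; "tcp_pos": TCP position; "orientation": TCP orientation; "wrist_force": force on the tool from outside, world axes, zero at the start; "ft_torque": the same for the moment, N m; "finger_gap": finger opening in m.
Only numpy, scipy, OpenCV 4.12 (cv2) and the standard library are available. Lean on these libraries where they do the work, as an engineer would, in place of code of your own. Each camera call takes 0.05 s, during which the arm holds its last target. There are 200 camera calls.

TASK

The drill chuck's arbor is stuck in the taper sleeve that lies in the knock-out stand. Take the steel drift from its pocket in the wooden block, feel it down into the free end of the sleeve's cross slot, taper towards the chuck, and press it through until the arbor has come about 10 mm out of the sleeve, never pressing on the sleeve or the stand with more than about 35 N. Then draw the drift out and stand it back, fully down, in its pocket, leaving the other things on the bench alone.

Things in the scene. Friction and masses are not known exactly. Their poses are not given: they have to be found in the camera images.
- stand: Knock-out stand, fixed: grey base plate 110 x 220 mm whose two steel vees hold a horizontal steel taper sleeve, 44 mm in diameter, axis 82 mm above the bench; at its end a drill chuck over a padded rest. Origin on the bench below slot_mark; z up, y along the sleeve's axis away from the chuck (chuck on the -y side). Plate from y = -150 to +70 mm, 12 mm thick. Strap nuts at y = -44 are 118 mm high.
- slot_mark (a point): Point of the stand on the sleeve's top line, 104 mm above the bench; axes as the stand. The sleeve was laid in by hand and clamped: its slot's middle lies anywhere up to 12 mm either way from here along y (not measured: look or feel), but true across (x). The slot goes straight down through the sleeve, 12 mm wide (x), 36 mm long (y); its rear wall is 18 mm to +y of its middle.
- tang_level (a point): Point of the stand 91 mm above the bench, under slot_mark: the height of the top edge of the arbor's flat tang, 9.5 mm thick, which fills the chuck half of the slot. With joint arbor at 0 the tang ends 3 mm past the slot's middle, leaving 15 mm free up to the rear wall. A foot stopped at 104 mm is on the sleeve: too far to +y; at 91 mm it is on the tang: too far to -y; below 88 mm it is in.
- arbor (a joint): How far the chuck's arbor is out of the sleeve towards the chuck (m, grows as it comes out): starts at 0 to 0.001, ends at 0.018. It is tight, about 10 N along its axis all the way, and stays where it is left; pressing the drift down against it takes about 6 to 20 N. With the drift against the rear wall the arbor is 10 mm out when the foot is about 30 mm above the bench.
- drift: Dark steel wedge, 10 mm thick (x), 150 mm tall, 0.2 kg, upright. Origin: middle of the underside of its foot; z up along it. Foot 14 mm wide (y -7 to +7). Its +y edge is straight (goes to the slot's rear wall), its -y edge tapers: 14 mm wide at the foot, 0.18 mm more each mm up, 32 mm at 100 mm up. Above that a plain shank y -17 to +7. In use its y is along the stand's y.
- drift_grip (a point): Middle of the drift's shank (24 mm wide, 50 mm tall), to be gripped across its 10 mm thickness (x): 125 mm above the foot's underside, 25 mm below the top, at y = -5 mm of the drift. Axes as the drift.
- block: Light wooden tool block, fixed, 60 (x) x 110 (y) x 70 mm high, origin under its centre. The drift's pocket, 13 mm (x) by 29 mm (y), 62 mm deep (floor 8 mm above the bench), is centred at x = 0, y = -16 mm; the drift stands in it with its foot at x = 0, y = -10.5 mm, axes along the block's. A T-handled chuck key, 101 mm high, stands fixed at y = +28 mm.
- carton: bystander: small closed cardboard carton, 67 x 75 x 80 mm, origin under its centre
- tin: bystander: flat grey-green steel tin, 84 x 121 x 42 mm, origin under its centre
- bottle: bystander: yellow oil bottle with a red spout, 48 mm across, 92 mm high, origin under its centre
- cup: bystander: red steel cup, 65 mm across, 63 mm high, origin under its centre
- tray: bystander: dark open parts tray, 77 x 152 x 43 mm, origin under its centre
- nose: bystander: black nose piece of a rivet gun, 17 mm across, 27 mm high, origin under its centre
There are look-alikes about, which are no part of the job. Leave any red look-alike of the block alone.

How it is judged:
By the outcome, as a careful person would: the job done as asked, in the order asked, and still so for the second after the job is handed in, with the robot touching nothing.
It also fails if it takes over 72 s, if anything falls off the work surface, if the arm or the gripper's body presses on something with over 40 N, if the wrist force passes 120 N, or if a joint passes its speed limit or range.

## Working session

There is one attempt and no reset: what is moved stays moved. The work goes in short steps, Python scripts to look and compute and a tool call to move; the robot and the scene stay as the last step left them, time stands still between calls to the robot, and variables do not carry over. Pictures are saved under pics/ and viewed, about 8 in all and at most 12, crops included, and the job is handed in when it is done.

Besides the shell and the picture viewer there is one more tool, called after "Emit:" by a JSON object that holds its "op" and its "data". play_rows: Moves the arm, as the interface text tells. Its arguments: {"type":"object","properties":{"moves":{"type":"array"},"force":{"type":"number"}},"required":["moves"]}

```bash
mkdir -p pics; ls; cat > h.py <<'E'
import numpy as np, cv2
from workcell import get_state, imaging, env, spotter
def K(n):
    c=imaging.camera_info(n); return c, np.array(c["world_to_cam"])
def proj(n,P):
    c,T=K(n); P=np.atleast_2d(np.array(P,float)); q=P@T[:3,:3].T+T[:3,3]
    s=q[:,:2]/q[:,2:]; r2=(s**2).sum(1,keepdims=True); s=s*(1+c["k1"]*r2)
    return s*[c["fx"],c["fy"]]+[c["cx"],c["cy"]]
def ray(n,u,v):
    c,T=K(n); d=np.array([(u-c["cx"])/c["fx"],(v-c["cy"])/c["fy"]]); s=d.copy()
    for _ in range(20): s=d/(1+c["k1"]*(s@s))
    R=T[:3,:3]; return -R.T@T[:3,3], R.T@np.array([s[0],s[1],1])
def atz(n,u,v,z):
    o,d=ray(n,u,v); return o+d*(z-o[2])/d[2]
def tri(u1,u2):
    a,d=ray("scene",*u1); b,e=ray("top",*u2)
    M=np.stack([d,-e],1); t=np.linalg.lstsq(M,b-a,rcond=None)[0]
    p,q=a+t[0]*d,b+t[1]*e; return (p+q)/2,np.linalg.norm(p-q)
def shot(n,f,box=None,s=1):
    im=imaging.read_camera(n)[:,:,::-1].copy()
    if box: im=im[box[1]:box[3],box[0]:box[2]]
    if s!=1: im=cv2.resize(im,None,fx=s,fy=s,interpolation=cv2.INTER_CUBIC)
    cv2.imwrite("pics/"+f,im); return im
E
python3 - <<'E'
from h import *
a=shot("scene","s0.png"); b=shot("top","t0.png")
for n in ("scene","top"):
    c,T=K(n); print(n,c["fx"],c["k1"],(-T[:3,:3].T@T[:3,3]).round(3),T[:3,:3].round(2).tolist())
    for q in ("drift","block","stand"):
        for d in spotter.spot_in(n,q)[:4]: print(q,round(d["conf"],2),np.round(d["extent"]))
print(get_state())
E
```

```text
pics
scene 505.20916712367165 0.00937635575831399 [-0.005  0.78   1.223] [[-0.82, -0.58, -0.0], [-0.45, 0.64, -0.63], [0.36, -0.51, -0.78]]
drift 0.59 [212. 243. 220. 274.]
block 0.7 [191. 254. 233. 304.]
block 0.59 [303. 239. 344. 282.]
stand 0.95 [270. 165. 336. 242.]
top 479.2611493713836 -0.10656857504528705 [0.391 0.068 1.816] [[0.01, -1.0, -0.0], [-1.0, -0.01, -0.08], [0.08, 0.0, -1.0]]
block 0.95 [255. 262. 292. 285.]
block 0.74 [200. 207. 229. 228.]
stand 0.7 [279. 214. 346. 252.]
{'clock': 0.4, 'joint_pos': array([-1.48361145e+00,  3.13355355e-01,  4.59260932e-02,  1.30358407e+00,
        2.30450097e-06,  1.43115999e+00]), 'qvel': array([-2.03684134e-04, -2.96095333e-03,  4.14879292e-03,  3.16043500e-05,
        2.41327785e-03,  1.66362606e-04]), 'tau': array([-1.23696635e-03, -4.79895687e+01,  2.98393178e+01,  5.04486190e-03,
       -1.18636276e-04, -3.76051105e-06]), 'tcp_pos': array([ 0.12927382, -0.56023366,  0.19836349]), 'orientation': array([-1.08435891e-04,  9.93575901e-01,  1.13167651e-01,  3.99710918e-06]), 'wrist_force': array([ 0.32647318, -0.18762359,  0.39271922]), 'ft_torque': array([ 0.01537653, -0.00562082, -0.027004  ]), 'finger_gap': 0.08550190874928201}
```

View pics/s0.png

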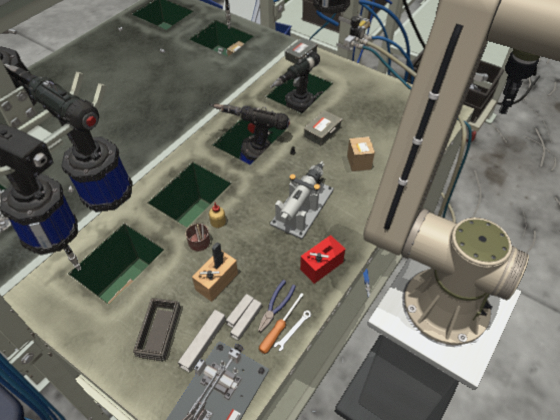

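View pics/t0.png

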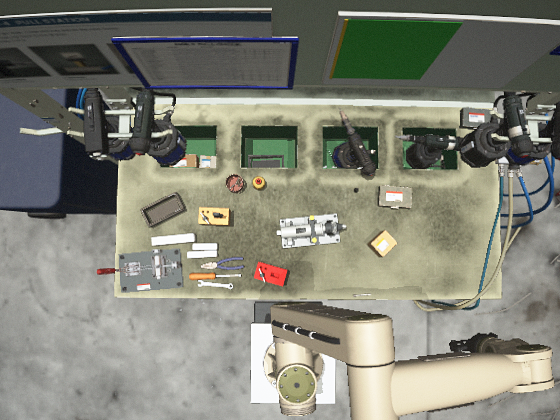

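Wooden block with the drift: scene (213,275), top (214,217). Red look-alike: scene (322,258), top (270,273), to be left alone. The stand is at scene (303,203), top (312,231), chuck to the right in the top view. Another vise-like fixture is at top (152,270). I'm confirming these in one enlarged composite.

```bash
python3 - <<'E'
from h import *
s=cv2.imread("pics/s0.png"); t=cv2.imread("pics/t0.png")
r=lambda im,x0,y0,x1,y1,w,h: cv2.resize(im[y0:y1,x0:x1],(w,h),interpolation=cv2.INTER_CUBIC)
A=r(s,182,234,246,306,267,300); B=r(s,262,152,342,244,261,300)
C=r(t,190,200,240,234,400,272); D=r(t,272,208,352,256,400,240)
o=np.zeros((600,800,3),np.uint8); o[:300,:267]=A;o[:300,270:531]=B;o[310:582,:400]=C;o[310:550,400:]=D
cv2.imwrite("pics/c1.png",o)
E
```

```text
(no output)
```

View pics/c1.png

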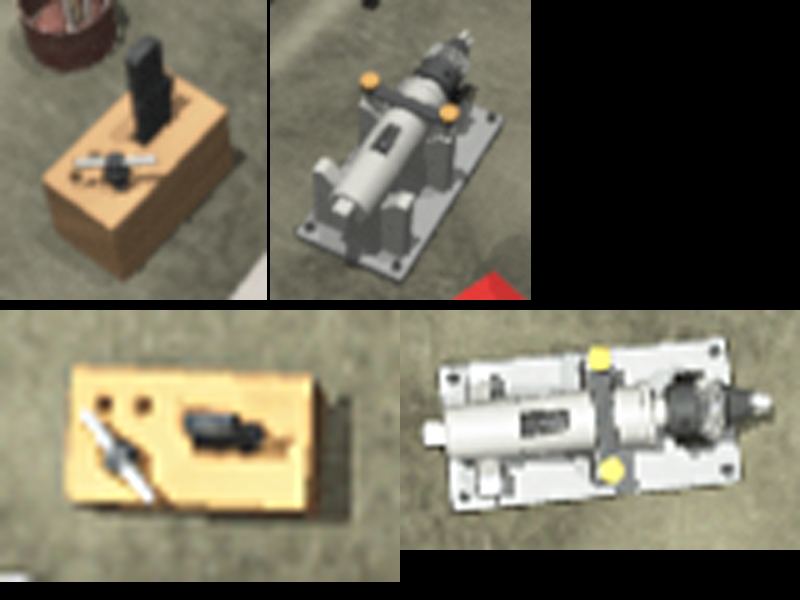

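The wooden block has the dark drift standing at top (218,215) and the T key at top (205,219) on its left, world +y. So it fits the description and the red one is out. The stand's slot shows at top (299,229), chuck to the right (world -y). Next I fit the poses.

```bash
cat > fit.py <<'E'
from h import *
from scipy.optimize import least_squares
def edges(n,img,P0,P1,sgn_w=5):
    """subpixel max-gradient offsets along the normal of projected edge"""
    g=cv2.GaussianBlur(img.astype(np.float32),(0,0),0.7)
    a=proj(n,P0+np.linspace(.12,.88,25)[:,None]*(P1-P0)); d=a[-1]-a[0]; nrm=np.array([-d[1],d[0]])/np.hypot(*d)
    t=np.arange(-sgn_w,sgn_w+.01,.25)
    pts=a[:,None]+t[None,:,None]*nrm
    v=np.stack([cv2.remap(g[...,k],pts[...,0].astype(np.float32),pts[...,1].astype(np.float32),cv2.INTER_CUBIC) for k in range(3)],-1)
    G=np.abs(np.gradient(v,axis=1)).sum(-1); i=G.argmax(1)
    return a,nrm,t[i],G.max(1)
def T(p,L):
    c,s=np.cos(p[2]),np.sin(p[2]); L=np.atleast_2d(L)
    return np.c_[p[0]+c*L[:,0]-s*L[:,1],p[1]+s*L[:,0]+c*L[:,1],L[:,2]]
def cornerfit(obs,p0):
    f=lambda p: np.concatenate([(proj(n,T(p,[l]))[0]-uv) for n,l,uv in obs])
    r=least_squares(f,p0,loss="soft_l1"); return r.x,f(r.x).reshape(-1,2)
E
python3 - <<'E'
from fit import *
t,s="top","scene"
h=.07; b=[(.03,.055,h),(.03,-.055,h),(-.03,-.055,h),(-.03,.055,h)]
ob=[(t,b[0],(199.1,207)),(t,b[1],(229.4,207.8)),(t,b[2],(228.5,225)),(t,b[3],(198.5,223.8)),
 (s,b[0],(192.3,277.2)),(s,b[3],(211.3,289.7)),(s,b[2],(236.7,260.9)),(s,b[1],(223.3,250.3))]
p,r=cornerfit(ob,[.5,.3,0]); print("block",p.round(4),r.round(1).tolist())
h=.012; q=[(.055,.07,h),(.055,-.15,h),(-.055,-.15,h),(-.055,.07,h)]
oq=[(t,q[0],(280,219.4)),(t,q[1],(336.8,213.6)),(t,q[2],(340.2,242.4)),(t,q[3],(282.8,248.2)),
 (s,q[0],(270.3,223.2)),(s,q[3],(302.8,237.9)),(s,q[2],(333.5,187.3))]
p2,r2=cornerfit(oq,[.45,0,0]); print("stand",p2.round(4),r2.round(1).tolist())
I={n:cv2.imread(f"pics/{n[0]}0.png") for n in (t,s)}
def refine(p,C,use,name):
    for it in range(4):
        D=[]
        for n,i in use:
            L=np.array([C[i],C[(i+1)%4]]); W=T(p,L); a,nr,off,g=edges(n,I[n],W[0],W[1],4 if it==0 else 2.5)
            D.append((n,L,a,nr,off,g))
        def f(p):
            o=[]
            for n,L,a,nr,off,g in D:
                W=T(p,L); b=proj(n,W[0]+np.linspace(.12,.88,25)[:,None]*(W[1]-W[0]))
                o.append(((b-a)@nr-off))
            return np.concatenate(o)
        p=least_squares(f,p,loss="soft_l1",f_scale=.3).x
    res=f(p).reshape(len(use),-1); print(name,p.round(4),"deg",np.degrees(p[2]).round(2),np.median(res,1).round(2)); return p
for use in ([(t,0),(t,1),(t,2),(t,3),(s,0),(s,1),(s,2),(s,3)],[(t,0),(t,1),(t,2),(t,3)],[(s,0),(s,1),(s,2),(s,3)]): refine(p,b,use,"block")
for use in ([(t,0),(t,1),(t,2),(t,3),(s,2),(s,3)],[(t,0),(t,1),(t,2),(t,3)],[(s,2),(s,3)]): refine(p2,q,use,"stand")
st=get_state(); print(st["clock"])
E
```

```text
block [ 0.5447  0.2956 -0.0336] [[-0.2, 1.5], [-0.7, 1.9], [-0.6, 1.0], [-0.5, 0.9], [0.3, -0.6], [-1.7, -1.0], [0.3, -0.9], [-3.0, -1.5]]
stand [ 0.4942 -0.0217  0.1192] [[-0.9, 0.7], [0.0, 0.1], [0.1, 0.2], [-0.4, 0.9], [-0.6, -0.6], [-0.2, -1.0], [0.2, -0.5]]
block [ 0.549   0.2971 -0.0153] deg -0.88 [ 0.7   0.02 -0.27 -0.01 -0.25 -0.23  0.78  0.23]
block [ 0.5507  0.2965 -0.0488] deg -2.79 [ 0.01 -0.   -0.01  0.  ]
block [ 0.5473  0.2975 -0.0217] deg -1.25 [ 0.25  0.01  0.25 -0.01]
stand [ 0.4976 -0.0195  0.1086] deg 6.22 [-0.   -0.25 -0.24 -0.5   0.76  0.25]
stand [ 0.4986 -0.0204  0.1124] deg 6.44 [-0.26 -0.25 -0.24 -0.25]Traceback (most recent call last):
  File "<stdin>", line 27, in <module>
  File "<stdin>", line 24, in refine
    return func(*args, **kwargs)
    result = trf(vector_fun.fun, vector_fun.jac, x0, f0, J0, lb, ub, ftol, xtol,
                 gtol, max_nfev, x_scale, loss_function, tr_solver,
                 tr_options.copy(), verbose, callback=callback_wrapped)
    return trf_no_bounds(
        fun, jac, x0, f0, J0, ftol, xtol, gtol, max_nfev, x_scale,
      
[... 715 characters left out ...]
              ^^^
    df = [f_eval - f0 for f_eval in f_evals]
                                    ^^^^^^^
    f = np.atleast_1d(self.fun(x, *self.args, **self.kwargs))
                      ~~~~~~~~^^^^^^^^^^^^^^^^^^^^^^^^^^^^^^
    return np.atleast_1d(self.fun(x))
                         ~~~~~~~~^^^
    return self.f(x, *self.args, **self.kwargs)
           ~~~~~~^^^^^^^^^^^^^^^^^^^^^^^^^^^^^^
  File "<stdin>", line 21, in f
  File "h.py", line 6, in proj
    c,T=K(n); P=np.atleast_2d(np.array(P,float)); q=P@T[:3,:3].T+T[:3,3]
        ~^^^
  File "h.py", line 4, in K
    c=imaging.camera_info(n); return c, np.array(c["world_to_cam"])
ValueError: time passes only in moves, steps and waits
```

```bash
python3 - <<'E'
import re
s=open('h.py').read()
s=s.replace('''def K(n):
    c=imaging.camera_info(n); return c, np.array(c["world_to_cam"])''','''import pickle,os
if not os.path.exists("cam.pkl"): pickle.dump({n:dict(imaging.camera_info(n)) for n in ("scene","top")},open("cam.pkl","wb"))
CAM=pickle.load(open("cam.pkl","rb"))
def K(n):
    c=CAM[n]; return c, np.array(c["world_to_cam"])
def tool(dw,st=None):
    """world shift (m) -> tool axes in cm, by the measured orientation"""
    from scipy.spatial.transform import Rotation as R
    st=st or get_state(); q=st["orientation"]; M=R.from_quat([q[1],q[2],q[3],q[0]]).as_matrix()
    return (M.T@np.array(dw)*100).round(2), M''')
open('h.py','w').write(s)
E
python3 - <<'E'
from fit import *
st=get_state(); print(st["clock"],st["tcp_pos"])
B=[.549,.297,np.radians(-1.8)]; S=[.498,-.0198,np.radians(6.3)]
g=T(B,[[0,-.0155,.133]])[0]; print("grip",g)
sm=T(S,[[0,0,.104]])[0]; c,s=np.cos(S[2]),np.sin(S[2])
for n,uv in (("top",(376.4-272+0,0)),):pass
for n,a,b in (("top",(296.4,230.8),(306,230.0)),("scene",(262+130/3.26,152+122/3.26),(262+102/3.26,152+152/3.26))):
    for u in (a,b):
        d=atz(n,*u,.104)-sm; print(n,u,"stand-local mm",1e3*(c*d[0]+s*d[1]),1e3*(-s*d[0]+c*d[1]))
for n in("top","scene"): print(n,proj(n,[g,sm]).round(1).tolist())
yb=B[2]; M=tool([0,0,0],st)[1]; print(M.round(3))
tgt=np.array([g[0],g[1],.20]); print(tool(tgt-st["tcp_pos"],st)[0])
ty=np.degrees(np.arctan2(M[1,1],M[0,1])); print("tool y dir deg",ty)
E
```

```text
0.4 [ 0.12927382 -0.56023366  0.19836349]
grip [0.54851313 0.28150765 0.133     ]
top (296.4, 230.8) stand-local mm -1.5530750657759484 12.888347270115164
top (306, 230.0) stand-local mm -2.220462948327965 -21.617074009783423
scene (301.8773006134969, 189.42331288343559) stand-local mm -7.437221497816525 -22.127714160608946
scene (293.28834355828224, 198.62576687116564) stand-local mm -1.7484734602215612 20.728199181234093
top [[215.1, 214.6], [299.9, 230.0]]
scene [[215.0, 250.7], [296.1, 193.6]]
[[ 0.974  0.225 -0.   ]
 [ 0.225 -0.974  0.   ]
 [ 0.    -0.    -1.   ]]
[ 59.78 -72.59  -0.15]
tool y dir deg -77.0041012736095
```

Emit:
{"op": "play_rows", "data": {"moves": [{"claw":8.5,"delta_pos":[59.8,-72.6,-1],"twist":-75},{"claw":8.5,"delta_pos":[59.8,-72.6,-1],"twist":-75},{"claw":8.5,"delta_pos":[59.8,-72.6,-1],"twist":-75},{"claw":8.5,"delta_pos":[59.8,-72.6,-1],"twist":-75},{"claw":8.5,"delta_pos":[59.8,-72.6,-1],"twist":-75},{"claw":8.5,"delta_pos":[59.8,-72.6,-1],"twist":-75},{"claw":8.5,"delta_pos":[59.8,-72.6,-1],"twist":-75},{"claw":8.5,"delta_pos":[59.8,-72.6,-1],"twist":-75},{"claw":8.5,"delta_pos":[59.8,-72.6,-1],"twist":-75},{"claw":8.5,"delta_pos":[59.8,-72.6,-1],"twist":-75},{"claw":8.5,"delta_pos":[59.8,-72.6,-1],"twist":-75},{"claw":8.5,"delta_pos":[59.8,-72.6,-1],"twist":-75}]}}

```text
clock: 1.9
tcp_pos: [0.4645, 0.1131, 0.2068]
orientation: [0.001, 0.719, 0.695, 0.0]
wrist_force: [1.2, -1.1, -0.5]
finger_gap: 0.0851
```

Emit:
{"op": "play_rows", "data": {"moves": [{"claw":8.5,"delta_pos":[16.5,7.8,0],"twist":0},{"claw":8.5,"delta_pos":[16.5,7.8,0],"twist":0},{"claw":8.5,"delta_pos":[16.5,7.8,0],"twist":0},{"claw":8.5,"delta_pos":[16.5,7.8,0],"twist":0},{"claw":8.5,"delta_pos":[16.5,7.8,0],"twist":0},{"claw":8.5,"delta_pos":[16.5,7.8,0],"twist":0}]}}

```text
clock: 2.65
tcp_pos: [0.547, 0.2719, 0.2069]
orientation: [0.0, 0.72, 0.694, -0.0]
wrist_force: [0.5, -0.1, -0.0]
finger_gap: 0.085
```

```bash
python3 - <<'E'
from fit import *
st=get_state(); print(st["clock"],st["tcp_pos"],st["wrist_force"])
B=[.549,.297,np.radians(-1.8)]
d,M=tool(T(B,[[0,-.0155,.114]])[0]-st["tcp_pos"],st); print(d,np.degrees(np.arctan2(M[1,1],M[0,1])))
a=shot("scene","s1.png",(170,180,270,310),4); b=shot("top","t1.png",(180,170,270,250),5)
print(proj("scene",[st["tcp_pos"]]),proj("top",[st["tcp_pos"]]))
cv2.imwrite("pics/c2.png",np.hstack([a,np.zeros((520,10,3),np.uint8),cv2.copyMakeBorder(cv2.resize(b,(380,338)),0,182,0,0,0)]))
E
```

```text
2.65 [0.54702203 0.27192949 0.20692084] [ 0.46290138 -0.13091585 -0.00791872]
[0.96 0.11 9.29] -2.079107861554187
[[215.0282964  231.71021057]] [[215.18899675 212.95309229]]
```

View pics/c2.png

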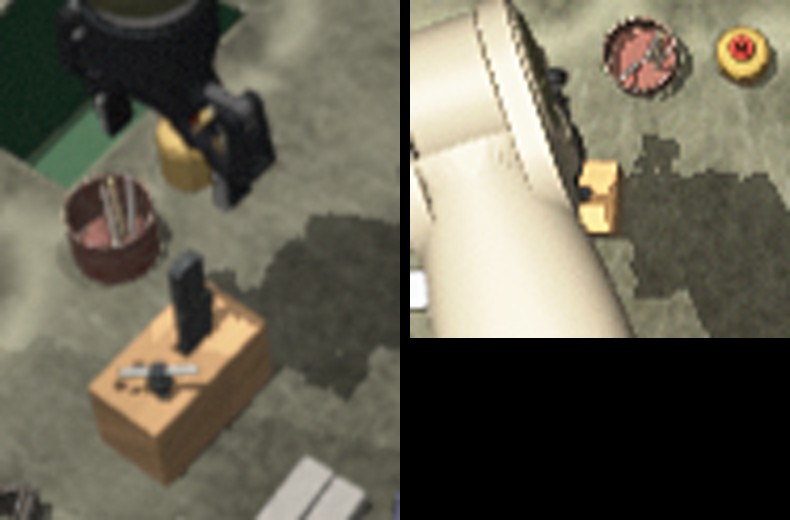

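The scene crop shows the open gripper above the block, centred over the drift at crop (190,300), with cup and bottle clear. I'll descend and close.

Emit:
{"op": "play_rows", "data": {"moves": [{"claw":8.5,"delta_pos":[1.0,0.1,3],"twist":0},{"claw":8.5,"delta_pos":[1.0,0.1,6],"twist":0},{"claw":8.5,"delta_pos":[1.0,0.1,8],"twist":0},{"claw":8.5,"delta_pos":[1.0,0.1,9.3],"twist":0},{"claw":6,"delta_pos":[1.0,0.1,9.3],"twist":0},{"claw":4.5,"delta_pos":[1.0,0.1,9.3],"twist":0},{"claw":3,"delta_pos":[1.0,0.1,9.3],"twist":0},{"claw":2.2,"delta_pos":[1.0,0.1,9.3],"twist":0},{"claw":2.0,"delta_pos":[1.0,0.1,9.3],"twist":0},{"claw":1.9,"delta_pos":[1.0,0.1,9.3],"twist":0}], "force": 25}}

```text
clock: 4.0
tcp_pos: [0.5488, 0.2831, 0.1135]
orientation: [0.0, 0.719, 0.695, -0.0]
wrist_force: [0.0, -1.3, 0.2]
finger_gap: 0.019
```

```bash
python3 - <<'E'
from h import *
st=get_state(); print(st["clock"],st["tcp_pos"],st["wrist_force"],st["finger_gap"])
shot("scene","s2.png",(170,200,270,310),5)
E
```

```text
4.0 [0.54878434 0.28312079 0.11347931] [ 0.01904353 -1.28485991  0.20226564] 0.018950541399370496
```

View pics/s2.png

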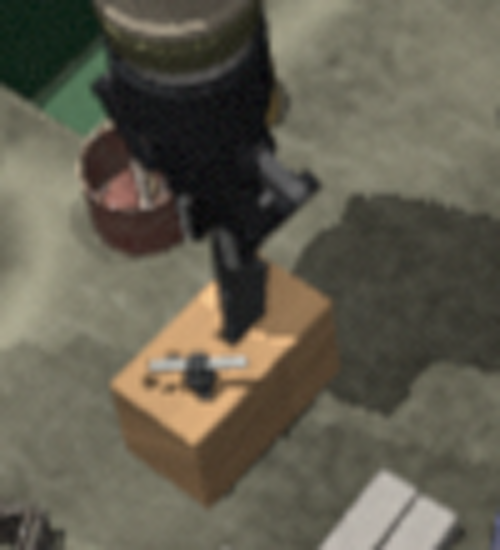

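The fingers straddle the shank at crop (240,250). Closing.

Emit:
{"op": "play_rows", "data": {"moves": [{"claw":1.5,"delta_pos":[0,0,0],"twist":0},{"claw":1.2,"delta_pos":[0,0,0],"twist":0},{"claw":0.9,"delta_pos":[0,0,0],"twist":0},{"claw":0.6,"delta_pos":[0,0,0],"twist":0},{"claw":0.6,"delta_pos":[0,0,0],"twist":0}], "force": 30}}

```text
clock: 4.68
tcp_pos: [0.5487, 0.2831, 0.1135]
orientation: [0.0, 0.719, 0.695, -0.0]
wrist_force: [0.0, -0.0, 1.3]
finger_gap: 0.0086
```

```bash
python3 - <<'E'
from h import *
st=get_state(); print(st["clock"],st["tcp_pos"],st["wrist_force"],st["ft_torque"],st["finger_gap"])
E
```

```text
4.675 [0.54872579 0.28306327 0.11345157] [ 0.0039045  -0.04461099  1.28260465] [ 0.0449888   0.18410202 -0.03173894] 0.00860785913551086
```

Emit:
{"op": "play_rows", "data": {"moves": [{"claw":0.6,"delta_pos":[0,0,0],"twist":0},{"claw":0.6,"delta_pos":[0,0,0],"twist":0},{"claw":0.6,"delta_pos":[0,0,-0.5],"twist":0},{"claw":0.6,"delta_pos":[0,0,-1.5],"twist":0},{"claw":0.6,"delta_pos":[0,0,-3],"twist":0},{"claw":0.6,"delta_pos":[0,0,-5],"twist":0},{"claw":0.6,"delta_pos":[0,0,-7],"twist":0},{"claw":0.6,"delta_pos":[0,0,-9],"twist":0},{"claw":0.6,"delta_pos":[0,0,-11],"twist":0},{"claw":0.6,"delta_pos":[0,0,-12.5],"twist":0},{"claw":0.6,"delta_pos":[0,0,-13],"twist":0},{"claw":0.6,"delta_pos":[0,0,-13],"twist":0}], "force": 80}}

```text
clock: 6.18
tcp_pos: [0.5489, 0.2831, 0.2435]
orientation: [0.0, 0.719, 0.695, 0.0]
wrist_force: [-0.8, -0.6, -2.4]
finger_gap: 0.0074
```

```bash
python3 - <<'E'
from fit import *
st=get_state(); print(st["clock"],st["tcp_pos"],st["wrist_force"],st["ft_torque"],st["finger_gap"])
S=[.498,-.0198,np.radians(6.3)]
# stand-local target of foot y: start 6 -> grip 5mm to -y ; TCP z keep
for fy in (.004,):
    g=T(S,[[0,fy-.005,.235]])[0]; d,M=tool(g-st["tcp_pos"],st); print(g,d,np.degrees(np.arctan2(M[1,1],M[0,1])))
E
```

```text
6.175 [0.54891131 0.28311591 0.24352091] [-0.75220304 -0.63427207 -2.43081485] [-0.00118887 -0.01853661  0.01380221] 0.007433821465523129
[ 0.49810973 -0.02079396  0.235     ] [-30.55  -4.01   0.85] -2.0035307129976223
```

Emit:
{"op": "play_rows", "data": {"moves": [{"claw":0.6,"delta_pos":[-2,-0.3,0],"twist":-1},{"claw":0.6,"delta_pos":[-6,-0.8,0],"twist":-3},{"claw":0.6,"delta_pos":[-11,-1.5,0],"twist":-5},{"claw":0.6,"delta_pos":[-16,-2.1,0],"twist":-7},{"claw":0.6,"delta_pos":[-21,-2.8,0],"twist":-8.3},{"claw":0.6,"delta_pos":[-26,-3.4,0],"twist":-8.3},{"claw":0.6,"delta_pos":[-29.5,-3.9,0],"twist":-8.3},{"claw":0.6,"delta_pos":[-30.5,-4.0,0],"twist":-8.3},{"claw":0.6,"delta_pos":[-30.5,-4.0,0.8],"twist":-8.3},{"claw":0.6,"delta_pos":[-30.5,-4.0,0.8],"twist":-8.3}]}}

```text
clock: 7.42
tcp_pos: [0.4976, -0.0193, 0.2342]
orientation: [-0.001, 0.667, 0.745, -0.0]
wrist_force: [0.7, 0.7, -3.5]
finger_gap: 0.0074
```

```bash
python3 - <<'E'
from fit import *
st=get_state(); print(st["clock"],st["tcp_pos"],st["wrist_force"],st["ft_torque"],st["finger_gap"])
S=[.498,-.0198,np.radians(6.3)]
a=shot("scene","s3.png",(262,145,342,245),6)
cv2.imwrite("pics/c3.png",a)
M=tool([0,0,0],st)[1]; print(np.degrees(np.arctan2(M[1,1],M[0,1])))
ang=S[2]; 
f=st["tcp_pos"]+np.array([-np.sin(ang)*.005,np.cos(ang)*.005,-.1055])
F=[f+np.array([np.cos(ang)*x-np.sin(ang)*y,np.sin(ang)*x+np.cos(ang)*y,0]) for x,y in((.005,.007),(-.005,.007),(-.005,-.007))]
print("foot corners in crop",((proj("scene",F)-[262,145])*6).round(1).tolist())
L=[(x,y,.104) for x,y in ((.006,.015),(-.006,.015),(-.006,-.021),(.006,-.021))]
print("slot",((proj("scene",T(S,L))-[262,145])*6).round(1).tolist())
E
```

```text
7.425 [ 0.49757766 -0.01926039  0.23420044] [ 0.68740845  0.72225977 -3.51274502] [ 0.07279488 -0.0065425  -0.05937594] 0.007413909395905108
6.357712085598145
foot corners in crop [[185.0, 272.0], [203.6, 279.7], [217.3, 260.1]]
slot [[179.0, 307.7], [201.2, 317.0], [235.6, 267.0], [213.7, 258.0]]
```

View pics/c3.png

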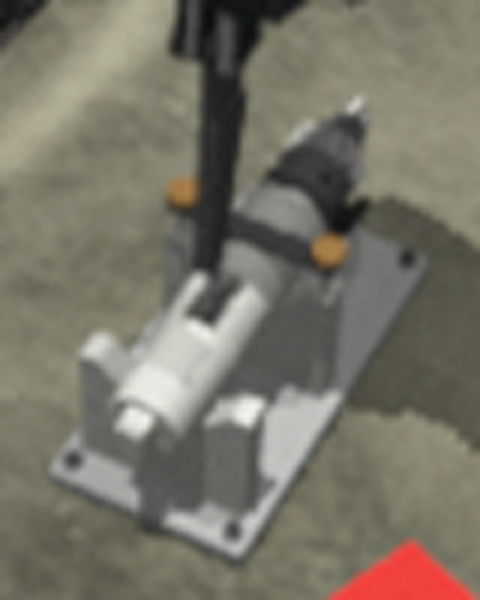

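The scene crop shows the drift held upright, foot near crop (203,270), just above the slot, whose rear end is near (200,318). I need a finer look at the foot relative to the slot.

```bash
python3 - <<'E'
from h import *
ims=[imaging.read_camera("scene")[:,:,::-1].astype(np.float32) for _ in range(6)]
m=np.mean(ims,0); np.save("m3.npy",m)
c=m[180:206,285:315]; c=255*(np.clip(c,0,255)/255)**.6
o=cv2.resize(c,None,fx=20,fy=20,interpolation=cv2.INTER_CUBIC).clip(0,255).astype(np.uint8)
for i in range(0,600,100): cv2.putText(o,str(285+i//20),(i,10),0,.35,(0,255,255),1); cv2.line(o,(i,12),(i,18),(0,255,255),1)
for i in range(0,520,100): cv2.putText(o,str(180+i//20),(0,i+12),0,.35,(0,255,255),1)
cv2.imwrite("pics/c4.png",o)
E
```

```text
(no output)
```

View pics/c4.png

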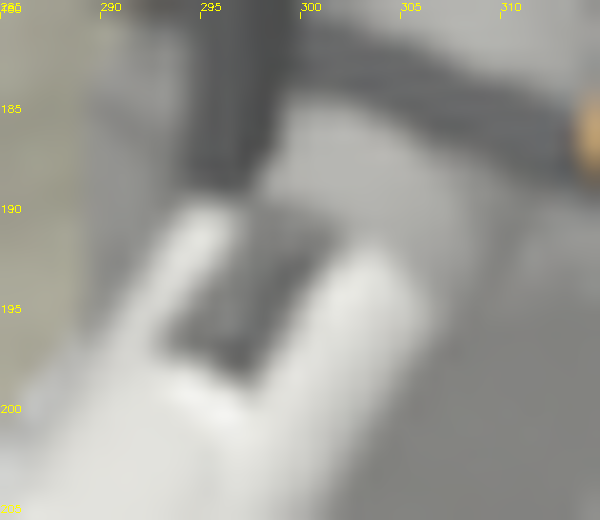

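```bash
python3 - <<'E'
from fit import *
from scipy.optimize import minimize
st=get_state(); S=[.498,-.0198,np.radians(6.3)]; m=np.load("m3.npy").mean(2)
d=st["tcp_pos"]-T(S,[[0,0,0]])[0]; c,s=np.cos(S[2]),np.sin(S[2]); tl=np.array([c*d[0]+s*d[1],-s*d[0]+c*d[1]])*1e3
print("tcp stand-local mm",tl.round(1))
# dark-light edges of the drift per row
for v in range(158,192,3):
    r=m[v]; 
    print(v,[ (u,int(r[u])) for u in range(289,306)])
def loc(x,y,z): return T(S,[[x*1e-3,y*1e-3,z*1e-3]])[0]
fx,fy=tl[0],tl[1]+5; zf=st["tcp_pos"][2]*1e3-105.5
for h in (0,30,60,90): print(h,proj("scene",[loc(fx+5,fy+7,zf+h),loc(fx-5,fy+7,zf+h),loc(fx-5,fy-7-.18*h,zf+h)]).round(1).tolist())
E
```

```text
tcp stand-local mm [ 0.3 -0.1]
158 [(289, 120), (290, 121), (291, 126), (292, 131), (293, 131), (294, 126), (295, 80), (296, 42), (297, 36), (298, 32), (299, 34), (300, 31), (301, 43), (302, 99), (303, 118), (304, 120), (305, 119)]
161 [(289, 128), (290, 130), (291, 129), (292, 129), (293, 130), (294, 127), (295, 81), (296, 45), (297, 37), (298, 33), (299, 32), (300, 35), (301, 35), (302, 50), (303, 108), (304, 124), (305, 123)]
164 [(289, 117), (290, 116), (291, 122), (292, 125), (293, 123), (294, 109), (295, 68), (296, 47), (297, 46), (298, 38), (299, 33), (300, 34), (301, 38), (302, 79), (303, 111), (304, 114), (305, 115)]
167 [(289, 110), (290, 116), (291, 119), (292, 119), (293, 119), (294, 107), (295, 68), (296, 45), (297, 43), (298, 37), (299, 34), (300, 33), (301, 47), (302, 112), (303, 126), (304, 121), (305, 119)]
170 [(289, 120), (290, 118), (291, 123), (292, 128), (293, 129), (294, 102), (295, 62), (296, 43), (297, 44), (298, 37), (299, 35), (300, 36), (301, 64), (302, 108), (303, 119), (304, 120), (305, 124)]
173 [(289, 130), (290, 132), (291, 132), (292, 131), (293, 130
[... 837 characters left out ...]
(298, 40), (299, 84), (300, 105), (301, 108), (302, 103), (303, 83), (304, 66), (305, 56)]
188 [(289, 103), (290, 101), (291, 99), (292, 90), (293, 74), (294, 53), (295, 44), (296, 43), (297, 47), (298, 97), (299, 133), (300, 142), (301, 144), (302, 144), (303, 144), (304, 143), (305, 137)]
191 [(289, 105), (290, 99), (291, 98), (292, 102), (293, 137), (294, 185), (295, 192), (296, 144), (297, 95), (298, 82), (299, 87), (300, 87), (301, 97), (302, 124), (303, 137), (304, 135), (305, 130)]
0 [[292.7, 189.8], [295.9, 191.1], [298.1, 187.8]]
30 [[293.0, 182.8], [296.1, 184.1], [299.3, 179.6]]
60 [[293.2, 175.6], [296.4, 176.9], [300.6, 171.1]]
90 [[293.4, 168.1], [296.7, 169.4], [301.8, 162.3]]
```

Emit:
{"op": "play_rows", "data": {"moves": [{"claw":0.6,"delta_pos":[0.4,-0.25,0],"twist":0},{"claw":0.6,"delta_pos":[0.75,-0.5,0],"twist":0},{"claw":0.6,"delta_pos":[0.75,-0.5,1],"twist":0},{"claw":0.6,"delta_pos":[0.75,-0.5,1.8],"twist":0},{"claw":0.6,"delta_pos":[0.75,-0.5,1.8],"twist":0}]}}

```text
clock: 8.4
tcp_pos: [0.4916, -0.0134, 0.2163]
orientation: [-0.001, 0.667, 0.745, -0.001]
wrist_force: [0.1, -0.2, -2.1]
finger_gap: 0.0072
```

```bash
cat > zoom.py <<'E'
from fit import *
import sys
st=get_state(); print(st["clock"],st["tcp_pos"],st["wrist_force"],st["ft_torque"],st["finger_gap"])
S=[.498,-.0198,np.radians(6.3)]
d=st["tcp_pos"]-T(S,[[0,0,0]])[0]; c,s=np.cos(S[2]),np.sin(S[2]); print("tcp local mm",(1e3*(c*d[0]+s*d[1])).round(2),(1e3*(-s*d[0]+c*d[1])).round(2),"foot z",(st["tcp_pos"][2]*1e3-105.5).round(2))
if len(sys.argv)>1:
    m=np.mean([imaging.read_camera("scene")[:,:,::-1].astype(np.float32) for _ in range(4)],0)
    c=255*(np.clip(m[180:206,285:315],0,255)/255)**.6
    o=cv2.resize(c,None,fx=20,fy=20,interpolation=cv2.INTER_CUBIC).clip(0,255).astype(np.uint8)
    cv2.imwrite("pics/"+sys.argv[1],o)
E
python3 zoom.py c5.png
```

```text
8.4 [ 0.49161784 -0.01335961  0.21626729] [ 0.08510785 -0.16923464 -2.12168604] [-0.01796998  0.03932973 -0.02681424] 0.00722020118317955
tcp local mm -5.64 7.1 foot z 110.77
```

View pics/c5.png

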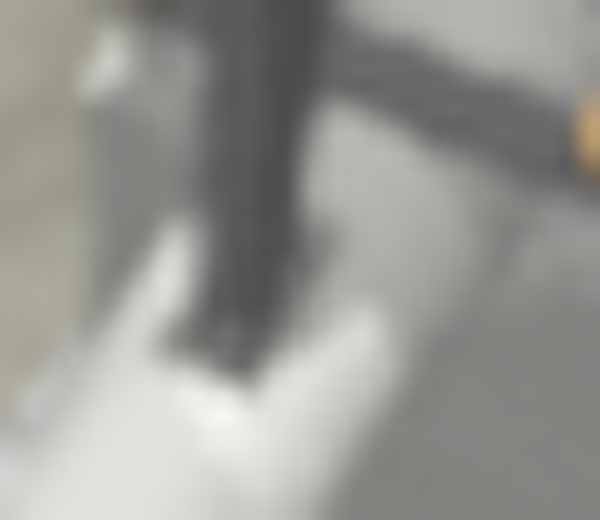

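The crop shows the foot just above the slot, near crop (230,340), with the slot's rear edge at (160,345)-(250,385). The foot needs a little +x and about 4 mm more +y. I'll shift and feel down.

Emit:
{"op": "play_rows", "data": {"moves": [{"claw":0.6,"delta_pos":[0.35,0.12,0],"twist":0},{"claw":0.6,"delta_pos":[0.35,0.12,0.4],"twist":0},{"claw":0.6,"delta_pos":[0.35,0.12,0.6],"twist":0},{"claw":0.6,"delta_pos":[0.35,0.12,0.7],"twist":0},{"claw":0.6,"delta_pos":[0.35,0.12,0.8],"twist":0},{"claw":0.6,"delta_pos":[0.35,0.12,0.8],"twist":0}]}}

```text
clock: 9.35
tcp_pos: [0.4932, -0.0099, 0.2095]
orientation: [0.0, 0.667, 0.745, 0.0]
wrist_force: [0.1, 0.9, -2.0]
finger_gap: 0.0076
```

```bash
python3 zoom.py
```

```text
9.35 [ 0.49320439 -0.00985093  0.20948544] [ 0.14759438  0.92646433 -2.03636984] [0.02791051 0.02669641 0.03509225] 0.007563224591435921
tcp local mm -3.67 10.42 foot z 103.99
```

Emit:
{"op": "play_rows", "data": {"moves": [{"claw":0.6,"delta_pos":[0,0,0.1],"twist":0},{"claw":0.6,"delta_pos":[0,0,0.2],"twist":0},{"claw":0.6,"delta_pos":[0,0,0.3],"twist":0},{"claw":0.6,"delta_pos":[0,0,0.3],"twist":0}]}}

```text
clock: 9.85
tcp_pos: [0.4949, -0.0103, 0.209]
orientation: [0.002, 0.667, 0.745, 0.001]
wrist_force: [-0.9, -0.6, 10.7]
finger_gap: 0.0078
```

```bash
python3 zoom.py
```

```text
9.85 [ 0.49486423 -0.01034736  0.209013  ] [-0.88996071 -0.59787666 10.73629249] [-0.06789041  0.34987948 -0.05038974] 0.007750209792401721
tcp local mm -2.08 9.74 foot z 103.51
```

Emit:
{"op": "play_rows", "data": {"moves": [{"claw":0.6,"delta_pos":[-0.05,0,0],"twist":0},{"claw":0.6,"delta_pos":[-0.1,0,0],"twist":0},{"claw":0.6,"delta_pos":[-0.15,0,0],"twist":0},{"claw":0.6,"delta_pos":[-0.2,0,0],"twist":0},{"claw":0.6,"delta_pos":[-0.2,0,0],"twist":0}]}}

```text
clock: 10.48
tcp_pos: [0.4949, -0.012, 0.2088]
orientation: [0.002, 0.667, 0.745, 0.001]
wrist_force: [-0.8, -0.1, 11.4]
finger_gap: 0.0076
```

```bash
python3 zoom.py
```

```text
10.475 [ 0.49488238 -0.0119814   0.20883899] [-0.81246113 -0.05926309 11.38543923] [ 0.2410711   0.3280842  -0.01618843] 0.007618524338784019
tcp local mm -2.24 8.11 foot z 103.34
```

Emit:
{"op": "play_rows", "data": {"moves": [{"claw":0.6,"delta_pos":[-0.05,0,0],"twist":0},{"claw":0.6,"delta_pos":[-0.1,0,0],"twist":0},{"claw":0.6,"delta_pos":[-0.15,0,0],"twist":0},{"claw":0.6,"delta_pos":[-0.2,0,0],"twist":0},{"claw":0.6,"delta_pos":[-0.2,0,0],"twist":0}]}}

```text
clock: 11.1
tcp_pos: [0.495, -0.0136, 0.2087]
orientation: [0.002, 0.667, 0.745, 0.002]
wrist_force: [-1.3, 0.9, 10.6]
finger_gap: 0.0076
```

```bash
python3 zoom.py c6.png
```

```text
11.1 [ 0.49499568 -0.01362523  0.20873678] [-1.26688759  0.89386009 10.60826097] [0.57225596 0.39648656 0.00854655] 0.007608661319708542
tcp local mm -2.31 6.47 foot z 103.24
```

View pics/c6.png

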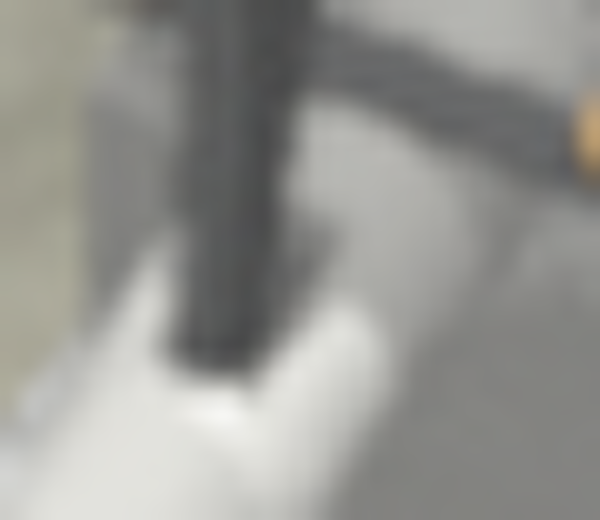

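The foot rests on the sleeve at about crop (207,365), right at the slot's rear edge and nearly centred across. I'll keep feeling towards -y.

Emit:
{"op": "play_rows", "data": {"moves": [{"claw":0.6,"delta_pos":[-0.05,0,0],"twist":0},{"claw":0.6,"delta_pos":[-0.1,0,0],"twist":0},{"claw":0.6,"delta_pos":[-0.15,0,0],"twist":0},{"claw":0.6,"delta_pos":[-0.15,0,0],"twist":0}]}}

```text
clock: 11.8
tcp_pos: [0.495, -0.0148, 0.2086]
orientation: [0.001, 0.667, 0.745, 0.002]
wrist_force: [-1.1, 1.8, 10.4]
finger_gap: 0.0077
```

```bash
python3 zoom.py
```

```text
11.8 [ 0.49503356 -0.01479213  0.20860101] [-1.14893595  1.82475469 10.3550055 ] [ 0.74956765  0.3517852  -0.03028109] 0.007684899130303135
tcp local mm -2.4 5.3 foot z 103.1
```

Emit:
{"op": "play_rows", "data": {"moves": [{"claw":0.6,"delta_pos":[0,0,-0.2],"twist":0},{"claw":0.6,"delta_pos":[0,0,-0.5],"twist":0},{"claw":0.6,"delta_pos":[0,0,-0.5],"twist":0}]}}

```text
clock: 12.18
tcp_pos: [0.4937, -0.0154, 0.2112]
orientation: [-0.0, 0.667, 0.745, -0.0]
wrist_force: [0.3, 0.6, -2.2]
finger_gap: 0.0079
```

```bash
cat > tilt.py <<'E'
from fit import *
m=np.mean([imaging.read_camera("scene").astype(np.float32) for _ in range(4)],0).mean(2); np.save("m5.npy",m)
def xing(r,a,b,th=80):
    for u in range(a,b):
        if (r[u]-th)*(r[u+1]-th)<=0: return round(u+(r[u]-th)/(r[u]-r[u+1]),2)
for v in range(156,194,3): print(v,xing(m[v],290,300),xing(m[v],297,306), "f",[int(m[v][u]) for u in range(291,304)])
st=get_state(); S=[.498,-.0198,np.radians(6.3)]
d=st["tcp_pos"]-T(S,[[0,0,0]])[0]; c,s=np.cos(S[2]),np.sin(S[2]); fx,fy=1e3*(c*d[0]+s*d[1]),1e3*(-s*d[0]+c*d[1])+5; zf=st["tcp_pos"][2]*1e3-105
for h in (0,30,60,80): print(h,proj("scene",T(S,np.array([[fx+5,fy+7,zf+h],[fx-5,fy+7,zf+h],[fx-5,fy-7-.18*h,zf+h]])*1e-3)).round(1).tolist())
E
python3 zoom.py; python3 tilt.py
```

```text
12.175 [ 0.49367298 -0.01541873  0.21122647] [ 0.25432916  0.61325301 -2.15057881] [ 0.02382558 -0.03312682 -0.00173685] 0.007942429052603906
tcp local mm -3.82 4.83 foot z 105.73
156 291.18 None f [87, 46, 58, 73, 43, 17, 17, 45, 79, 75, 43, 22, 20]
159 291.75 305.1 f [104, 71, 73, 69, 40, 30, 42, 51, 75, 69, 41, 24, 20]
162 294.34 302.96 f [140, 136, 114, 92, 55, 34, 35, 59, 78, 67, 37, 32, 81]
165 295.47 301.92 f [115, 118, 122, 125, 100, 57, 36, 38, 39, 42, 42, 83, 115]
168 295.27 302.67 f [117, 120, 123, 125, 91, 50, 37, 35, 32, 32, 33, 47, 95]
171 295.26 302.5 f [128, 130, 129, 126, 89, 53, 40, 34, 33, 33, 35, 52, 107]
174 295.31 302.1 f [129, 135, 160, 152, 93, 49, 41, 36, 35, 35, 40, 77, 106]
177 294.82 301.34 f [114, 117, 117, 112, 72, 45, 44, 38, 35, 35, 58, 122, 119]
180 290.44 301.64 f [71, 52, 46, 48, 43, 44, 46, 36, 35, 37, 57, 92, 115]
183 294.51 None f [102, 94, 97, 94, 65, 46, 45, 39, 36, 37, 54, 58, 58]
186 293.91 300.12 f [84, 88, 94, 78, 52, 44, 43, 39, 37, 73, 126, 141, 126]
189 293.17 299.53 f [82, 83, 82, 70, 51, 46, 42, 35, 45, 110, 137, 143, 142]
192 294.73 300.41 f [82, 111, 163, 122, 64, 44, 39, 37, 47, 70, 93, 123, 134]
0 [[293.0, 196.9], [296.1, 198.2], [298.4, 194.9]]
30 [[293.3, 190.1], [296.4, 191.4], [299.6, 186.9]]
60 [[293.5, 183.1], [296.7, 184.4], [300.8, 178.6]]
80 [[293.7, 178.3], [296.9, 179.6], [301.6, 172.9]]
```

The pads flex elastically and the drift is straight again. I'll lower at this new y.

Emit:
{"op": "play_rows", "data": {"moves": [{"claw":0.6,"delta_pos":[0,0,0.2],"twist":0},{"claw":0.6,"delta_pos":[0,0,0.3],"twist":0},{"claw":0.6,"delta_pos":[0,0,0.4],"twist":0},{"claw":0.6,"delta_pos":[0,0,0.4],"twist":0}]}}

```text
clock: 12.88
tcp_pos: [0.494, -0.0154, 0.2078]
orientation: [0.0, 0.667, 0.745, 0.0]
wrist_force: [0.4, -0.7, 0.1]
finger_gap: 0.0077
```

```bash
python3 zoom.py
```

```text
12.875 [ 0.49404277 -0.0153631   0.20782853] [ 0.35855123 -0.73265698  0.11006556] [ 0.02851628  0.05944585 -0.02274355] 0.007677409119917711
tcp local mm -3.45 4.84 foot z 102.33
```

Emit:
{"op": "play_rows", "data": {"moves": [{"claw":0.6,"delta_pos":[0,0,0.1],"twist":0},{"claw":0.6,"delta_pos":[0,0,0.2],"twist":0},{"claw":0.6,"delta_pos":[0,0,0.3],"twist":0},{"claw":0.6,"delta_pos":[0,0,0.3],"twist":0}]}}

```text
clock: 13.38
tcp_pos: [0.4936, -0.0152, 0.204]
orientation: [-0.0, 0.667, 0.745, -0.0]
wrist_force: [0.6, 0.1, -2.3]
finger_gap: 0.0076
```

```bash
python3 zoom.py
```

```text
13.375 [ 0.49361031 -0.01522157  0.20395072] [ 0.61656208  0.13471853 -2.30145635] [ 0.05848918 -0.24328156 -0.07346773] 0.00762732778772424
tcp local mm -3.86 5.03 foot z 98.45
```

In the slot at about 99 mm. Now the tang level.

Emit:
{"op": "play_rows", "data": {"moves": [{"claw":0.6,"delta_pos":[0,0,0.2],"twist":0},{"claw":0.6,"delta_pos":[0,0,0.4],"twist":0},{"claw":0.6,"delta_pos":[0,0,0.6],"twist":0},{"claw":0.6,"delta_pos":[0,0,0.8],"twist":0},{"claw":0.6,"delta_pos":[0,0,0.95],"twist":0},{"claw":0.6,"delta_pos":[0,0,0.95],"twist":0}]}}

```text
clock: 14.12
tcp_pos: [0.4936, -0.0152, 0.1948]
orientation: [-0.0, 0.667, 0.745, -0.0]
wrist_force: [0.4, 0.2, -2.9]
finger_gap: 0.0074
```

```bash
python3 zoom.py
```

```text
14.125 [ 0.49363294 -0.01521178  0.19475741] [ 0.42636367  0.24486463 -2.89293065] [ 0.06883536 -0.17933806 -0.09233961] 0.007370496212697265
tcp local mm -3.84 5.04 foot z 89.26
```

Emit:
{"op": "play_rows", "data": {"moves": [{"claw":0.6,"delta_pos":[0,0,0.1],"twist":0},{"claw":0.6,"delta_pos":[0,0,0.2],"twist":0},{"claw":0.6,"delta_pos":[0,0,0.3],"twist":0},{"claw":0.6,"delta_pos":[0,0,0.4],"twist":0},{"claw":0.6,"delta_pos":[0,0,0.4],"twist":0}]}}

```text
clock: 14.75
tcp_pos: [0.4938, -0.0152, 0.1908]
orientation: [-0.0, 0.667, 0.745, 0.0]
wrist_force: [1.1, 1.0, -2.5]
finger_gap: 0.0076
```

```bash
python3 zoom.py
```

```text
14.75 [ 0.4937658  -0.01520919  0.19084256] [ 1.08514174  0.99506219 -2.52470496] [ 0.34306743 -0.1770735  -0.02489476] 0.0076020494660200165
tcp local mm -3.7 5.03 foot z 85.34
```

The foot is in, below 88 mm. Pressing begins.

Emit:
{"op": "play_rows", "data": {"moves": [{"claw":0.6,"delta_pos":[0,0,0.15],"twist":0},{"claw":0.6,"delta_pos":[0,0,0.3],"twist":0},{"claw":0.6,"delta_pos":[0,0,0.45],"twist":0},{"claw":0.6,"delta_pos":[0,0,0.6],"twist":0},{"claw":0.6,"delta_pos":[0,0,0.75],"twist":0},{"claw":0.6,"delta_pos":[0,0,0.9],"twist":0},{"claw":0.6,"delta_pos":[0,0,1.0],"twist":0}], "force": 100}}

```text
clock: 15.62
tcp_pos: [0.4955, -0.0155, 0.1835]
orientation: [0.002, 0.667, 0.745, 0.001]
wrist_force: [-1.7, 1.0, 12.9]
finger_gap: 0.0076
```

```bash
python3 zoom.py
```

```text
15.625 [ 0.4955459  -0.01549028  0.18348804] [-1.65834717  0.99176804 12.87889081] [ 0.54996542  0.2891977  -0.00662272] 0.007638089222508224
tcp local mm -1.97 4.55 foot z 77.99
```

Emit:
{"op": "play_rows", "data": {"moves": [{"claw":0.6,"delta_pos":[0,0,0.15],"twist":0},{"claw":0.6,"delta_pos":[0,0,0.3],"twist":0},{"claw":0.6,"delta_pos":[0,0,0.45],"twist":0},{"claw":0.6,"delta_pos":[0,0,0.6],"twist":0},{"claw":0.6,"delta_pos":[0,0,0.75],"twist":0},{"claw":0.6,"delta_pos":[0,0,0.9],"twist":0},{"claw":0.6,"delta_pos":[0,0,1.05],"twist":0},{"claw":0.6,"delta_pos":[0,0,1.2],"twist":0}]}}

```text
clock: 16.62
tcp_pos: [0.4957, -0.0152, 0.1715]
orientation: [0.002, 0.667, 0.745, 0.002]
wrist_force: [-0.7, 3.4, 11.7]
finger_gap: 0.0077
```

```bash
python3 zoom.py
```

```text
16.625 [ 0.49567566 -0.01524762  0.17145315] [-0.68314524  3.43280464 11.70051431] [ 0.71588376  0.14994797 -0.01886585] 0.007681274018432459
tcp local mm -1.81 4.78 foot z 65.95
```

Emit:
{"op": "play_rows", "data": {"moves": [{"claw":0.6,"delta_pos":[0.03,0,0.15],"twist":0},{"claw":0.6,"delta_pos":[0.06,0,0.3],"twist":0},{"claw":0.6,"delta_pos":[0.1,0,0.45],"twist":0},{"claw":0.6,"delta_pos":[0.1,0,0.6],"twist":0},{"claw":0.6,"delta_pos":[0.1,0,0.75],"twist":0},{"claw":0.6,"delta_pos":[0.1,0,0.9],"twist":0},{"claw":0.6,"delta_pos":[0.1,0,1.05],"twist":0},{"claw":0.6,"delta_pos":[0.1,0,1.2],"twist":0},{"claw":0.6,"delta_pos":[0.1,0,1.35],"twist":0},{"claw":0.6,"delta_pos":[0.1,0,1.5],"twist":0}]}}

```text
clock: 17.88
tcp_pos: [0.4957, -0.0141, 0.1564]
orientation: [0.002, 0.667, 0.745, 0.002]
wrist_force: [-0.4, 3.6, 12.0]
finger_gap: 0.0076
```

```bash
python3 zoom.py
```

```text
17.875 [ 0.49566085 -0.01412055  0.15636006] [-0.36294546  3.55364724 12.03128142] [ 0.79256263  0.1216283  -0.03788128] 0.007561432948221876
tcp local mm -1.7 5.9 foot z 50.86
```

Emit:
{"op": "play_rows", "data": {"moves": [{"claw":0.6,"delta_pos":[0.02,0,0.2],"twist":0},{"claw":0.6,"delta_pos":[0.04,0,0.4],"twist":0},{"claw":0.6,"delta_pos":[0.05,0,0.6],"twist":0},{"claw":0.6,"delta_pos":[0.05,0,0.8],"twist":0},{"claw":0.6,"delta_pos":[0.05,0,1.0],"twist":0},{"claw":0.6,"delta_pos":[0.05,0,1.2],"twist":0},{"claw":0.6,"delta_pos":[0.05,0,1.4],"twist":0},{"claw":0.6,"delta_pos":[0.05,0,1.6],"twist":0},{"claw":0.6,"delta_pos":[0.05,0,1.8],"twist":0},{"claw":0.6,"delta_pos":[0.05,0,2.0],"twist":0},{"claw":0.6,"delta_pos":[0.05,0,2.0],"twist":0}]}}

```text
clock: 19.25
tcp_pos: [0.4952, -0.0133, 0.1357]
orientation: [0.001, 0.667, 0.745, 0.002]
wrist_force: [0.1, 3.6, 8.5]
finger_gap: 0.0078
```

```bash
python3 zoom.py; python3 - <<'E'
from h import *
m=np.mean([imaging.read_camera("scene")[:,:,::-1].astype(np.float32) for _ in range(4)],0)
a=cv2.imread("pics/s0.png")
f=lambda x: cv2.resize(x[150:240,265:340].astype(np.uint8),None,fx=5,fy=5,interpolation=cv2.INTER_CUBIC)
cv2.imwrite("pics/c7.png",np.hstack([f(a),f(m)]))
E
```

```text
19.25 [ 0.49523451 -0.01330684  0.1357174 ] [0.11394775 3.62948378 8.47994609] [ 0.91756556 -0.00735041 -0.00846027] 0.007767846603958625
tcp local mm -2.04 6.76 foot z 30.22
```

View pics/c7.png

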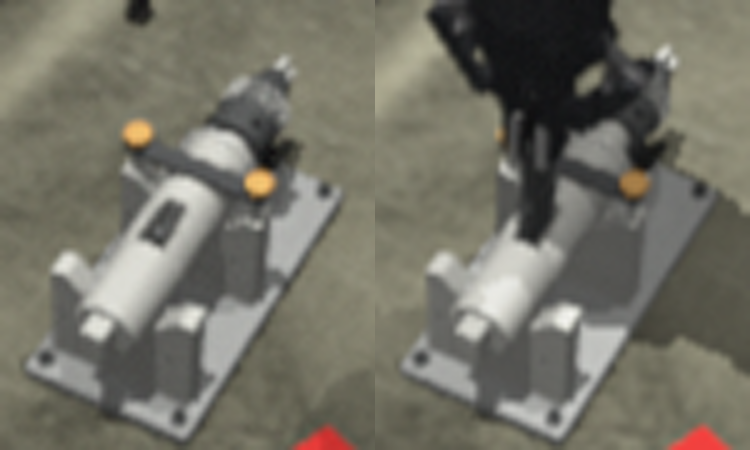

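Right panel: the drift is deep in the slot, and the chuck tip moved from (285,62) to about (293,52), roughly 9–10 mm. I'll quantify it by template matching.

```bash
python3 - <<'E'
from fit import *
a=cv2.imread("pics/s0.png").astype(np.float32)
m=np.mean([imaging.read_camera("scene")[:,:,::-1].astype(np.float32) for _ in range(4)],0)
S=[.498,-.0198,np.radians(6.3)]
P=proj("scene",T(S,[[0,-.15,.082],[0,-.16,.082]])); k=P[1]-P[0]; print("tip px",P.round(1),"per 10mm",k)
up=lambda x: cv2.resize(x,None,fx=8,fy=8,interpolation=cv2.INTER_CUBIC)
for box in ((317,158,326,168),(312,160,326,174)):
    x0,y0,x1,y1=box; r=cv2.matchTemplate(up(m[y0-7:y1+3,x0-3:x1+7]),up(a[y0:y1,x0:x1]),cv2.TM_CCOEFF_NORMED)
    _,v,_,l=cv2.minMaxLoc(r); d=np.array([l[0]/8-3,l[1]/8-7]); print(box,v,d,"along mm",10*(d@k)/(k@k))
E
```

```text
tip px [[318.4 165.7]
 [319.8 163.6]] per 10mm [ 1.41737831 -2.06190481]
(317, 158, 326, 168) 0.8564804196357727 [ 1.25  -1.875] along mm 9.005467622898932
(312, 160, 326, 174) 0.5911305546760559 [ 1.25 -2.  ] along mm 9.41716268660781
```

Emit:
{"op": "play_rows", "data": {"moves": [{"claw":0.6,"delta_pos":[0,0,0.1],"twist":0},{"claw":0.6,"delta_pos":[0,0,0.2],"twist":0},{"claw":0.6,"delta_pos":[0,0,0.2],"twist":0},{"claw":0.6,"delta_pos":[0,0,0],"twist":0},{"claw":0.6,"delta_pos":[0,0,-0.3],"twist":0},{"claw":0.6,"delta_pos":[0,0,-0.6],"twist":0},{"claw":0.6,"delta_pos":[0,0,-1.0],"twist":0},{"claw":0.6,"delta_pos":[0,0,-1.4],"twist":0}]}}

```text
clock: 20.65
tcp_pos: [0.4935, -0.0143, 0.1482]
orientation: [0.0, 0.667, 0.745, -0.0]
wrist_force: [-0.1, -0.0, -2.1]
finger_gap: 0.0073
```

```bash
python3 zoom.py
```

```text
20.65 [ 0.49345706 -0.01426565  0.14824035] [-0.07283031 -0.04215237 -2.1317299 ] [ 0.04162475 -0.13983911 -0.03308167] 0.007323825028478376
tcp local mm -3.91 6.0 foot z 42.74
```

Free. Drawing it out.

Emit:
{"op": "play_rows", "data": {"moves": [{"claw":0.6,"delta_pos":[0,0,-0.6],"twist":0},{"claw":0.6,"delta_pos":[0,0,-1.4],"twist":0},{"claw":0.6,"delta_pos":[0,0,-2.4],"twist":0},{"claw":0.6,"delta_pos":[0,0,-3.4],"twist":0},{"claw":0.6,"delta_pos":[0,0,-4.4],"twist":0},{"claw":0.6,"delta_pos":[0,0,-5.4],"twist":0},{"claw":0.6,"delta_pos":[0,0,-6.4],"twist":0},{"claw":0.6,"delta_pos":[0,0,-7.5],"twist":0},{"claw":0.6,"delta_pos":[0,0,-8.6],"twist":0},{"claw":0.6,"delta_pos":[0,0,-9.5],"twist":0},{"claw":0.6,"delta_pos":[0,0,-9.5],"twist":0},{"claw":0.6,"delta_pos":[0,0,-9.5],"twist":0}]}}

```text
clock: 22.15
tcp_pos: [0.4934, -0.0138, 0.2426]
orientation: [-0.0, 0.667, 0.745, -0.0]
wrist_force: [0.7, -0.3, -3.4]
finger_gap: 0.0073
```

```bash
python3 zoom.py; python3 tilt.py | head -14; python3 - <<'E'
from h import *
st=get_state(); d,M=tool(np.array([.5489,.2831,.2435])-st["tcp_pos"],st); print(d,np.degrees(np.arctan2(M[1,1],M[0,1])))
E
```

```text
22.15 [ 0.49341555 -0.01377634  0.24264725] [ 0.67758928 -0.33102232 -3.44463741] [ 0.00968934 -0.00837089  0.05478661] 0.007299247004906969
tcp local mm -3.9 6.49 foot z 137.15
156 295.4 302.42 f [120, 125, 127, 125, 96, 55, 35, 42, 65, 66, 51, 59, 107]
159 295.4 302.48 f [125, 133, 135, 130, 97, 53, 37, 36, 32, 32, 36, 63, 97]
162 295.17 302.77 f [140, 136, 128, 121, 85, 53, 38, 34, 34, 36, 32, 40, 91]
165 295.28 302.42 f [117, 118, 123, 126, 89, 55, 53, 42, 34, 35, 35, 60, 108]
168 295.08 301.69 f [117, 120, 123, 126, 82, 47, 44, 37, 34, 35, 43, 96, 124]
171 294.96 301.5 f [129, 130, 129, 122, 78, 45, 44, 37, 35, 35, 51, 108, 122]
174 294.71 300.99 f [135, 134, 131, 109, 68, 45, 46, 38, 33, 40, 80, 109, 114]
177 294.52 300.51 f [114, 118, 117, 98, 63, 46, 45, 39, 33, 48, 110, 134, 120]
180 290.38 300.83 f [69, 51, 47, 47, 46, 47, 44, 37, 35, 49, 86, 98, 115]
183 293.97 None f [126, 96, 96, 79, 55, 47, 43, 36, 36, 47, 56, 57, 57]
186 293.69 299.17 f [84, 88, 94, 73, 51, 44, 40, 37, 70, 124, 139, 140, 125]
189 293.27 298.3 f [82, 82, 81, 75, 61, 48, 39, 61, 123, 138, 141, 143, 143]
192 None None f [90, 116, 175, 203, 183, 121, 85, 84, 93, 88, 95, 123, 133]
0 [[293.0, 190.2], [296.2, 191.5], [298.5, 188.2]]
[28.9   8.78 -0.1 ] 6.295923934852038
```

The drift's tilt is unchanged within noise. Going back over the pocket to the recorded pick-up position.

Emit:
{"op": "play_rows", "data": {"moves": [{"claw":0.6,"delta_pos":[2,0.6,0],"twist":1},{"claw":0.6,"delta_pos":[6,1.8,0],"twist":3},{"claw":0.6,"delta_pos":[11,3.3,0],"twist":5},{"claw":0.6,"delta_pos":[16,4.9,0],"twist":7},{"claw":0.6,"delta_pos":[21,6.4,0],"twist":8.3},{"claw":0.6,"delta_pos":[25.5,7.8,0],"twist":8.3},{"claw":0.6,"delta_pos":[28.3,8.6,0],"twist":8.3},{"claw":0.6,"delta_pos":[28.9,8.8,0],"twist":8.3},{"claw":0.6,"delta_pos":[28.9,8.8,0],"twist":8.3},{"claw":0.6,"delta_pos":[28.9,8.8,0],"twist":8.3},{"claw":0.6,"delta_pos":[28.9,8.8,0],"twist":8.3}]}}

```text
clock: 23.72
tcp_pos: [0.5495, 0.2821, 0.2432]
orientation: [0.0, 0.72, 0.694, 0.0]
wrist_force: [0.6, 0.3, -2.4]
finger_gap: 0.0073
```

```bash
python3 - <<'E'
from h import *
st=get_state(); d,M=tool(np.array([.5488,.2831,.2435])-st["tcp_pos"],st); print(st["clock"],st["tcp_pos"],st["wrist_force"],d,np.degrees(np.arctan2(M[1,1],M[0,1])))
E
```

```text
23.725 [0.54945409 0.28205088 0.2432058 ] [ 0.55077809  0.33425652 -2.37919377] [ 0.1  -0.07 -0.03] -2.0870380452348627
```

Emit:
{"op": "play_rows", "data": {"moves": [{"claw":0.6,"delta_pos":[0.05,-0.07,1],"twist":0},{"claw":0.6,"delta_pos":[0.05,-0.07,2.5],"twist":0},{"claw":0.6,"delta_pos":[0.05,-0.07,4],"twist":0},{"claw":0.6,"delta_pos":[0.05,-0.07,5.2],"twist":0},{"claw":0.6,"delta_pos":[0.05,-0.07,6],"twist":0},{"claw":0.6,"delta_pos":[0.05,-0.07,6.5],"twist":0},{"claw":0.6,"delta_pos":[0.05,-0.07,6.8],"twist":0},{"claw":0.6,"delta_pos":[0.05,-0.07,7.0],"twist":0},{"claw":0.6,"delta_pos":[0.05,-0.07,7.0],"twist":0}]}}

```text
clock: 24.85
tcp_pos: [0.5488, 0.2837, 0.1731]
orientation: [0.0, 0.719, 0.695, 0.0]
wrist_force: [0.5, 0.2, -2.5]
finger_gap: 0.0077
```

```bash
python3 - <<'E'
from h import *
st=get_state(); d,M=tool(np.array([.5488,.2831,.2435])-st["tcp_pos"],st); print(st["clock"],st["tcp_pos"],st["wrist_force"],st["ft_torque"],d)
E
```

```text
24.85 [0.54880566 0.28365183 0.17307182] [ 0.48906531  0.16684487 -2.53873963] [ 0.01654025 -0.0242076  -0.0019625 ] [-0.06  0.   -7.04]
```

The foot is 2 mm below the block's top with no contact. Lowering on.

Emit:
{"op": "play_rows", "data": {"moves": [{"claw":0.6,"delta_pos":[0,0,0.3],"twist":0},{"claw":0.6,"delta_pos":[0,0,0.8],"twist":0},{"claw":0.6,"delta_pos":[0,0,1.4],"twist":0},{"claw":0.6,"delta_pos":[0,0,2.1],"twist":0},{"claw":0.6,"delta_pos":[0,0,2.8],"twist":0},{"claw":0.6,"delta_pos":[0,0,3.5],"twist":0},{"claw":0.6,"delta_pos":[0,0,4.2],"twist":0},{"claw":0.6,"delta_pos":[0,0,4.8],"twist":0},{"claw":0.6,"delta_pos":[0,0,5.3],"twist":0},{"claw":0.6,"delta_pos":[0,0,5.5],"twist":0},{"claw":0.6,"delta_pos":[0,0,5.5],"twist":0}]}}

```text
clock: 26.22
tcp_pos: [0.5487, 0.2836, 0.1179]
orientation: [0.0, 0.719, 0.695, -0.0]
wrist_force: [-0.3, 0.0, -2.4]
finger_gap: 0.0078
```

```bash
python3 - <<'E'
from h import *
st=get_state(); print(st["clock"],st["tcp_pos"],st["wrist_force"],st["ft_torque"])
E
```

```text
26.225 [0.54869617 0.28360549 0.11787709] [-0.29664833  0.04383025 -2.36728538] [-0.01506353  0.00382397  0.0372916 ]
```

Emit:
{"op": "play_rows", "data": {"moves": [{"claw":0.6,"delta_pos":[0,0,0.2],"twist":0},{"claw":0.6,"delta_pos":[0,0,0.4],"twist":0},{"claw":0.6,"delta_pos":[0,0,0.5],"twist":0},{"claw":0.6,"delta_pos":[0,0,0.5],"twist":0},{"claw":0.6,"delta_pos":[0,0,0.5],"twist":0}]}}

```text
clock: 26.85
tcp_pos: [0.5492, 0.2838, 0.1136]
orientation: [0.0, 0.719, 0.695, 0.001]
wrist_force: [-1.1, -0.4, 2.9]
finger_gap: 0.0078
```

```bash
python3 - <<'E'
from h import *
st=get_state(); print(st["clock"],st["tcp_pos"],st["wrist_force"],st["ft_torque"])
E
```

```text
26.85 [0.54918054 0.28375762 0.11360845] [-1.11602956 -0.37523639  2.85364561] [-0.06418104  0.01888149  0.00872158]
```

The floor contact is at the original height (0.1136 against 0.1135). Releasing and rising.

Emit:
{"op": "play_rows", "data": {"moves": [{"claw":1.2,"delta_pos":[0,0,0],"twist":0},{"claw":2,"delta_pos":[0,0,0],"twist":0},{"claw":3.5,"delta_pos":[0,0,0],"twist":0},{"claw":4.5,"delta_pos":[0,0,0],"twist":0},{"claw":4.5,"delta_pos":[0,0,0],"twist":0},{"claw":4.5,"delta_pos":[0,0,-1],"twist":0},{"claw":4.5,"delta_pos":[0,0,-3],"twist":0},{"claw":4.5,"delta_pos":[0,0,-6],"twist":0},{"claw":4.5,"delta_pos":[0,0,-9],"twist":0},{"claw":4.5,"delta_pos":[0,0,-12],"twist":0},{"claw":4.5,"delta_pos":[0,0,-13],"twist":0},{"claw":4.5,"delta_pos":[0,0,-13],"twist":0}]}}

```text
clock: 28.35
tcp_pos: [0.5491, 0.2837, 0.2435]
orientation: [0.0, 0.719, 0.695, 0.001]
wrist_force: [0.2, 0.7, -0.0]
finger_gap: 0.0453
```

```bash
python3 - <<'E'
from fit import *
st=get_state(); print(st["clock"],st["tcp_pos"],st["wrist_force"],st["finger_gap"])
m=np.mean([imaging.read_camera("scene")[:,:,::-1].astype(np.float32) for _ in range(4)],0); a=cv2.imread("pics/s0.png")
f=lambda x: cv2.resize(x[150:310,180:345].clip(0,255).astype(np.uint8),(400,388),interpolation=cv2.INTER_CUBIC)
cv2.imwrite("pics/c8.png",np.hstack([f(a),f(m)]))
a=a.astype(np.float32); up=lambda x: cv2.resize(x,None,fx=8,fy=8,interpolation=cv2.INTER_CUBIC)
k=np.array([1.417,-2.062])
for nm,(x0,y0,x1,y1) in {"tip":(317,158,326,168),"chuck":(308,162,326,178),"drift":(210,242,222,270)}.items():
    r=cv2.matchTemplate(up(m[y0-7:y1+3,x0-3:x1+7]),up(a[y0:y1,x0:x1]),cv2.TM_CCOEFF_NORMED)
    _,v,_,l=cv2.minMaxLoc(r); d=np.array([l[0]/8-3,l[1]/8-7]); print(nm,round(v,2),d,"along mm",10*(d@k)/(k@k))
E
```

```text
28.35 [0.54909424 0.28374803 0.24346897] [ 0.18257933  0.71428803 -0.00928501] 0.04530278355522586
tip 0.96 [ 1.375 -2.125] along mm 10.112452080623886
chuck 0.95 [ 1.625 -2.   ] along mm 10.266612010448371
drift 0.99 [-0.125 -0.125] along mm 0.12879942323418583
```

View pics/c8.png

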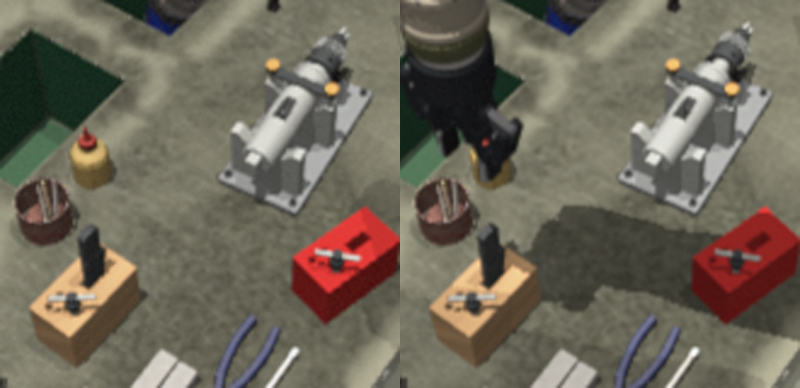

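Before and after side by side: the drift stands in the pocket as at the start (crop (490,255) against (90,255)). The chuck is about 10 mm farther out and everything else is where it was. Handing in.

```bash
python3 -c "
from workcell import env
print(env.hand_in())"
```

```text
the job is handed in; nothing more can be done
None
```

The arbor is out by about 10 mm and the drift is back in its pocket. I handed the job in at about 28.5 s of the 72 s allowed.

**What I did:** I gripped the drift by its shank and felt for the slot. The first touch landed on the sleeve at 104 mm, so I moved 5–6 mm towards the chuck and the foot went in below 88 mm. I then pressed it down to about 30 mm above the bench, drew it out and set it back at the pick-up position.

**Last checks:**
- **Arbor:** template matching in the scene picture shows the chuck moved 10.1–10.3 mm. With the arm partly in the way, an earlier match gave 9.0–9.4 mm, so I pressed 2 mm further.
- **Force:** the highest reading after any move was about 13 N, about 15 N allowing for the drift's weight. Readings came only at the end of each move, so brief peaks between them were not seen.
- **Drift:** it met the pocket floor at the pick-up height, tool tip at 0.1136 m against 0.1135 m. It matches the first scene picture to about 0.2 pixel.
- **Everything else:** the gripper is open and clear, and the bystanders in the last picture look unmoved. That crop leaves out the carton, tin and tray, which I did not look at again.

**Disagreements:** the cameras placed the slot 2–4 mm away across the stand (x) from where the plate edges put it. I settled that by measuring the foot against the slot and by feel.

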